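# Wax the key-rack lamp's slide, then pull the lamp out to the third ring and hold

### The job

The pull-out lamp on the key rack runs dry: dip the wax dauber's tip down into the little metal pot, dab the tip on the bare chrome tube of the lamp arm, and put the dauber back upright in its wooden stand. Then pinch the lamp head so that its lock button is squeezed in, pull the arm out with the button in until the third black ring of the tube stands at the mouth of the outer tube, and finish there, still holding the head with the button squeezed. Leave everything else where it is.

Things in the scene. Friction and masses are not known exactly. Their poses are not given: they have to be found in the camera images.
- mouth (a point): Mouth of the arm's fixed outer tube (anthracite, 23 mm across, with a 29 mm collar 12 mm long), on the tube's axis, 130 mm above the table. The chrome inner tube slides out along this point's +y (level, within 0.22 rad of world +y, to the robot's left); +z is up; +x points across the arm, away from the robot.
- rack: Anthracite steel key rack, fixed to the table; axes as point mouth. Origin on the table under the post (44 mm square, 154 mm high, a lamp switch on top, not needed) that carries the outer tube; the mouth is 165 mm from it along +y. A lock housing, 24 mm deep, hangs under the outer tube. Base plate 4 mm; upright panel 95 mm high, 134 mm from the arm's axis on its +x side, with two keys on a magnetic strip.
- tube_root (a point): Where the chrome inner tube (14 mm in diameter, level, top at 137 mm height) leaves the lamp head, on its axis, 20 mm from the head's centre; y points out along the arm. The tube is bare from here back to the mouth (50 mm plus joint boom). Four black rings 3 mm wide at y = -80, -110, -140, -170 mm, all hidden in the outer tube at the start. Third ring at the mouth: 140 mm of tube is bare.
- lamp_head (a point): The lamp head at the tube's end, an anthracite block 34 (x) x 40 (y, along the arm) x 34 mm (z), this point at its centre, 130 mm above the table, with a white lens 4 mm thick beneath; axes as point mouth. It cannot turn; it only slides along y.
- lock_face (a point): Centre of the outer face of the lock button, a chrome square 22 x 22 mm (y, z) in the middle of the head's side that faces the robot (-x). At rest it stands 7 mm proud of that side, so that head and button together are 41 mm wide; squeezed fully it stands 1 mm proud (35 mm wide).
- lock (a joint): Lock button travel in m: about 0 at rest, 0.006 fully squeezed (towards the head's +x); a thin steel rod under the tube moves with it. It springs back by itself; it takes 8 to 10.5 N. At rest its teeth lock the arm, wherever it stands, with up to 4 mm of play; squeezed by more than 3 mm it frees the arm.
- boom (a joint): How far the arm is pulled out, in m: 0 fully home, 0.13 at the end stop; it starts between 0 and 0.022. The first ring reaches the mouth at 0.03, the second at 0.06, the third at 0.09, the fourth at 0.12. With the lock squeezed it slides with about 2 N of friction and no spring.
- dauber: Wax dauber, about 50 g, 117 mm long, standing tip down in its stand. Origin at the very tip, z along it to the handle's end. Grey felt tip 10 mm in diameter up to z = 25 mm, steel stem 12 mm up to 50 mm, wooden collar 34 mm in diameter from 50 to 55 mm, wooden handle 20 mm in diameter from 55 to 117 mm (the part to grip).
- dauber_tip (a point): The dauber's tip (same point as its origin).
- stand: The dauber's stand: a wooden ring fixed to the table, 60 mm across, 55 mm high, with a round upright through hole 22 mm wide in the middle. Origin on the table under its centre. The dauber's collar rests on its top, so the tip of the seated dauber is 5 mm above the table.
- pot: Little round aluminium pot, the wax pot: loose, about 250 g, 56 mm across the mouth, 45 mm high, wall 3 mm, open at the top. Origin at the centre of its underside.
- pot_rim (a point): Centre of the pot's mouth, at rim height (45 mm above the table).
- dish: White ceramic ring dish, 84 mm across and 18 mm high, on the rack's base plate; bystander.
- balm: Lip balm tube, 17 mm in diameter, 67 mm high, standing on the rack's base plate; bystander.
- opener: Flat chrome bottle opener, 128 x 36 x 5 mm, lying on the table; bystander.
- case: Brown glasses case, 160 x 60 x 42 mm, on the table near the robot; bystander.
- mug: White mug, 80 mm across, 92 mm high, at the far left; bystander.
- matchbox: Plain matchbox, 53 x 36 x 15 mm, on the left; bystander.
Not all that is in view belongs to the job. There is more than one size of the dauber; the job needs the largest.

How it is judged:
By the outcome, as a careful person would: the job done as asked, in the order asked, and still so for the second after the job is handed in, while the arm keeps its last pose, push and grip.
It also fails if it takes over 54 s, if anything falls off the work surface, if the arm or the gripper's body presses on something with over 40 N, if the wrist force passes 120 N, or if a joint passes its speed limit or range.

### The arm

A 7-joint arm with a two-finger parallel gripper is mounted at the origin on the work surface. World frame = base frame: x ahead of the robot, y to its left, z up, the work surface at z = 0. Lengths are in m, angles in rad, forces in N, time in s.
With the tool pointing down it reaches from about 0.4 to 0.875 m from the base axis. Payload 19.3 kg.
Tool frame: the origin (TCP) lies midway between the tips of the shut fingers; the grasp point (between the pads) lies bot.tcp_to_grasp behind it (bot.tcp_to_grasp is the distance from the TCP to the grasp point, in m); z points along the fingers, y is the line along which they close (so a half turn about z gives the same grasp; the last joint's range is limited). The gripper opens to 85 mm and grips with 20 to 120 N. Pads are 22 mm wide; open, the fingers measure 114 mm over their backs; the gripper's body (76 mm by 85 mm) begins 54 mm behind the grasp point. The pads swing forward as they close: fully open they stand 13 mm farther back than shut.
Start: joints at [1.192, 0.521, -0.036, 1.599, 0.021, 1.021, -0.113], TCP at [0.19, -0.595, 0.231] pointing down, gripper open.
Joint ranges: [-2.91, 2.91], [-0.3, 2.13], [-1.5, 1.42], [0.17, 2.43], [-1.26, 4.41], [0.16, 1.93], [-2.52, 2.52]. Speed limits (rad/s): [1.89, 1.89, 2.39, 2.39, 3.01, 3.01, 3.01].

### API

Orientations are given as [roll, pitch, yaw] about the fixed x, y, z axes, in that order (R = Rz(yaw) Ry(pitch) Rx(roll)).
In Python, from workcell import observe, imaging, bot gives the robot as it stands.
- The arm moves only by the tool send_rows, never from a script. Its argument "plan" is text: rows parted by semicolons, each of 7 numbers parted by spaces: the shift along the tool's x, y, z in m, then the turn, a rotation vector about the tool's x, y, z in degrees, then the finger opening in m, from 0 to 0.0854. In form: dx dy dz rx ry rz claw; .... A call has 1 to 10 rows; each row is the pose to reach, as a shift and turn from the pose commanded when the call began, along the tool's axes at that moment; what a row does not reach only later rows make up. A row lasts 1/12 s, in which the tool goes at most 41.7 mm and 7.16 degrees, less where a joint would pass 70% of its speed; a pose out of reach is approached as far as the arm can. A call with a gripper value outside its range is refused whole. The fingers move at their own pace and stop on an object; "grip_force" is the grip in N (left out, the last holds). Time passes only in rows, so rows that repeat a pose let the fingers close. It gives the time, the measured TCP pose, the force, the opening and the grip force at its end, in the units of the state.
- observe(): the state, without advancing time (a new reading comes with each control period).
- imaging.grab_frame(name): name is "side" or "top"; returns a dict with "color" (480x640x3 uint8, red, green, blue), "fx", "fy", "cx", "cy" (pixels), "eye" and "orientation" of the camera in the world. Camera axes: x right, y down, z forward; pixel columns grow to the right and rows downward; lengths in m; the calibration is good to about 2 mm. A picture is of the moment at which its call begins. There is no depth.
- bot.job_done(): hands the job in; it is judged then, once.
The state is a dict: "clock": time; "qpos": joint angles; "qd": joint speeds; "joint_efforts": joint torques, N m; "position": TCP position; "tool_rot": TCP orientation; "force": force on the tool from outside, world axes, zero at the start; "moment": the same for the moment, N m; "grip_width": finger opening in m; "finger_force": force on a finger pad.
Only numpy, scipy, OpenCV 4.12 (cv2) and the standard library are available. Lean on these libraries where they do the work, as an engineer would, in place of code of your own. Each camera call takes 0.05 s, during which the arm holds its last target. There are 200 camera calls.

## Working session

There is one attempt and no reset: what is moved stays moved. The work goes in short steps, Python scripts to look and compute and a tool call to move; the robot and the scene stay as the last step left them, time stands still between calls to the robot, and variables do not carry over. Pictures are saved under pics/ and viewed, at most 10 in all, crops included, and the job is handed in when it is done.

Besides the shell and the picture viewer there is one more tool, called after "Emit:" by a JSON object that holds its "api" and its "payload", one argument or row to a line. send_rows: Moves the arm, as the interface text tells. Its arguments: {"type":"object","properties":{"plan":{"type":"string"},"grip_force":{"type":"number"}},"required":["plan"]}

```bash
ls; mkdir -p pics
python3 - <<'E'
from workcell import observe, imaging, bot
import cv2
s=observe()
print({k:s[k] for k in s}); print(bot.tcp_to_grasp)
for n in("side","top"):
    f=imaging.grab_frame(n); print(n,f["fx"],f["fy"],f["cx"],f["cy"],f["eye"],f["orientation"])
    cv2.imwrite(f"pics/{n}0.png",f["color"][:,:,::-1])
E
```

```text
pics
{'clock': 0.0, 'qpos': array([ 1.19178197,  0.5220244 , -0.03633503,  1.59996988,  0.02118479,
        1.02108534, -0.11279925]), 'qd': array([-0.00166312,  0.00053274, -0.00056088, -0.00026869,  0.00031234,
        0.00025662, -0.00128478]), 'joint_efforts': array([-7.10278437e-04, -9.27102900e+01,  1.97971545e+00, -3.69932842e+01,
        1.78201793e-02,  8.23738519e-03, -2.33488117e-05]), 'position': array([ 0.18983445, -0.59514034,  0.23073281]), 'tool_rot': array([-3.14049163e+00,  6.05493423e-05,  3.08803138e-01]), 'force': array([-0.18845874,  0.55168693, -0.42541302]), 'moment': array([ 0.00521732, -0.01448861, -0.05260929]), 'finger_force': 0.0, 'grip_width': 0.08521265123061197}
0.0187
side 479.2796711975193 479.2796711975193 319.82570603022066 242.67044587363026 [0.20586076 0.702664   0.66457639] [-2.24975346  0.00523472 -2.6274746 ]
top 527.9819818101203 527.9819818101203 322.1268925557508 237.19928758626156 [0.32544532 0.08377697 1.16470048] [-2.94463702e+00  6.85950235e-04 -1.56104730e+00]
```

View pics/side0.png

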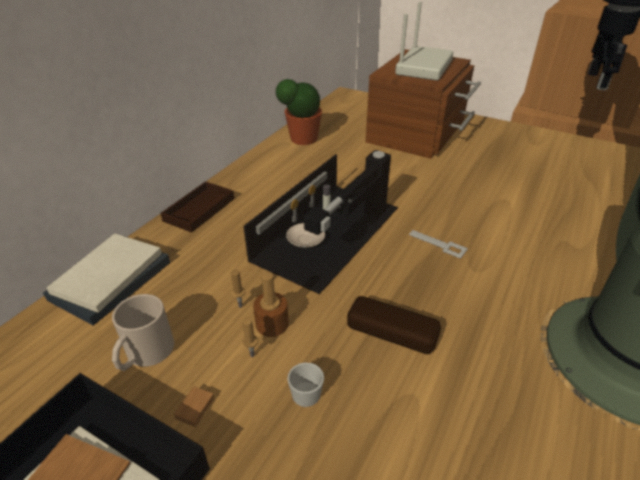

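View pics/top0.png

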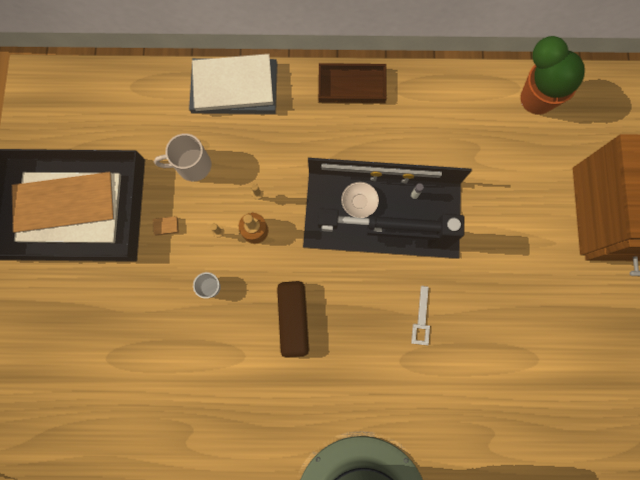

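Dauber candidates: large one in the wooden stand (side 268,300; top 252,225), and small ones lying or standing at side (237,285) and (249,335), top (257,191) and (217,229). I choose the one in the stand. The pot is at side (306,383), top (206,286); the mug is white and larger. The lamp head is at top (328,225), side (315,222).

```bash
cat > h.py <<'E'
import numpy as np, cv2
from scipy.spatial.transform import Rotation as R
from workcell import observe, imaging, bot
def grab(n): 
    f=imaging.grab_frame(n); f["R"]=R.from_euler("xyz",f["orientation"]).as_matrix(); return f
def ray(f,u,v):
    d=f["R"]@np.array([(u-f["cx"])/f["fx"],(v-f["cy"])/f["fy"],1]); return np.array(f["eye"]),d
def onz(f,u,v,z):
    e,d=ray(f,u,v); return e+d*(z-e[2])/d[2]
def proj(f,p):
    c=f["R"].T@(np.array(p)-f["eye"]); return np.array([f["fx"]*c[0]/c[2]+f["cx"],f["fy"]*c[1]/c[2]+f["cy"]])
def two(f,a,g,b):
    e,d=ray(f,*a); k,h=ray(g,*b)
    s=np.linalg.lstsq(np.c_[d,-h],k-e,rcond=None)[0]; p=e+s[0]*d;q=k+s[1]*h
    return (p+q)/2,np.linalg.norm(p-q)
E
python3 - <<'E'
from h import *
t=grab("top");s=grab("side")
a=cv2.resize(t["color"][170:310,180:380],None,fx=4,fy=4,interpolation=cv2.INTER_CUBIC)[:,:,::-1]
cv2.imwrite("pics/tc.png",cv2.resize(a,(800,560)))
b=cv2.resize(s["color"][160:310,220:420],None,fx=4,fy=4,interpolation=cv2.INTER_CUBIC)[:,:,::-1]
cv2.imwrite("pics/sc.png",b)
b=cv2.resize(s["color"][260:410,220:340],None,fx=4,fy=4,interpolation=cv2.INTER_CUBIC)[:,:,::-1]
cv2.imwrite("pics/sd.png",b)
E
```

```text
(no output)
```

View pics/tc.png

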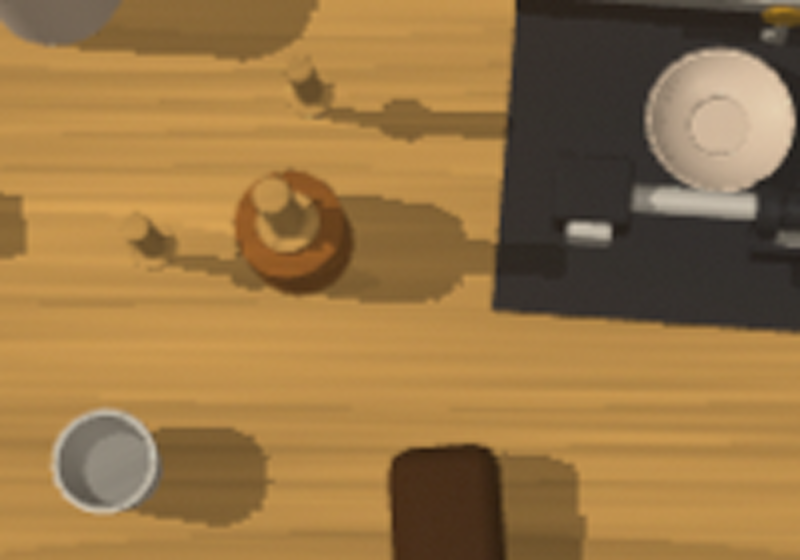

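View pics/sc.png

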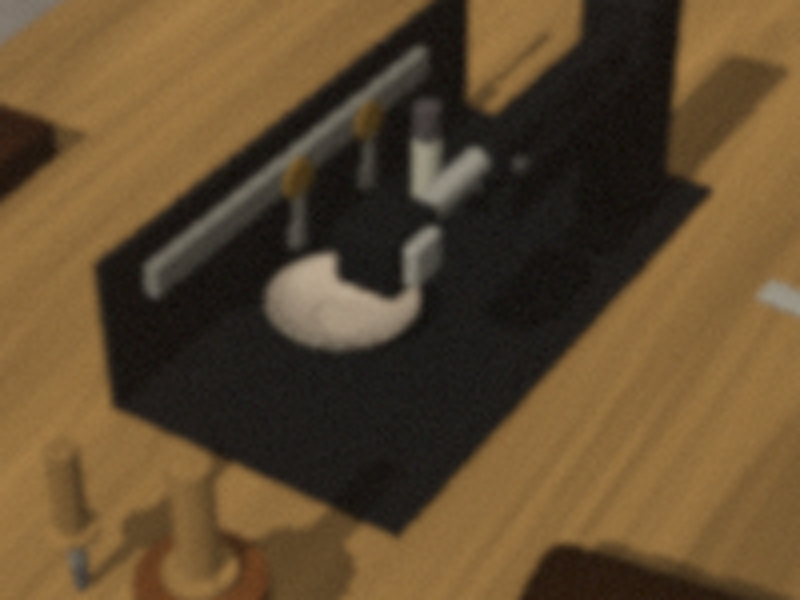

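View pics/sd.png

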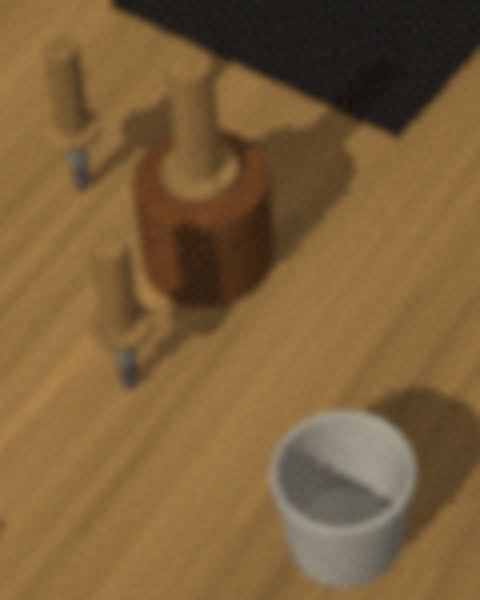

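The crops confirm the big dauber in the stand: handle top at top (247.8,217.5), side (268.2,278). The two small ones stand free. The pot mouth centre is at top (206.5,285.3). The bare tube spans top (339,220) to (369,221.3), and the chrome button is at top (327,228), side (325.7,224.5).

Run:
```python
from h import *
np.set_printoptions(precision=4,suppress=True)
t=grab("top");s=grab("side")
T=lambda u,v:(u/4+180-.375,v/4+170-.375)
S=lambda u,v:(u/4+220-.375,v/4+160-.375)
D=lambda u,v:(u/4+220-.375,v/4+260-.375)
print("dauber top",onz(t,*T(272,190),.122),onz(s,*D(193,72),.122))
print("collar",onz(t,*T(288,223),.060),onz(s,*D(200,178),.060))
print("pot rim",onz(t,*T(106,461),.045),onz(s,*D(344,470),.045))
a=onz(t,*T(636,199),.132);b=onz(t,*T(757,205),.132)
print("tube",a,b,np.linalg.norm(a-b),"dir",(a-b)/np.linalg.norm(a-b))
print("tube side",onz(s,*S(432,208),.130),onz(s,*S(482,160),.130))
print("head corners",[onz(t,*T(*p),.147) for p in((557,152),(632,155),(630,230),(555,226))])
print("button side", two(t,T(589,232),s,S(423,258)))
print("btn face corners top at z.141",onz(t,*T(566,222),.141),onz(t,*T(612,224),.141), "bottom .119",onz(t,*T(567,242),.119),onz(t,*T(611,244),.119))
# rack plate
m=(cv2.cvtColor(t["color"],cv2.COLOR_RGB2GRAY)<75).astype(np.uint8);m[:,:290]=0;m[:,480:]=0;m[:150]=0;m[275:]=0
m[:, :]=m
# front edge per column & left edge per row
P=[]
for u in range(312,440,4):
    r=np.where(m[:,u])[0]; P.append(onz(t,u,r.max()+.5,.004)[:2])
P=np.array(P); k=np.polyfit(P[:,1],P[:,0],1); print("front edge slope dx/dy",k[0],"res",np.std(P[:,0]-np.polyval(k,P[:,1])))
Q=[]
for v in range(190,244,3):
    r=np.where(m[v])[0]; Q.append(onz(t,r.min()-.5,v,.004)[:2])
Q=np.array(Q);k2=np.polyfit(Q[:,0],Q[:,1],1);print("left edge dy/dx",k2[0])
print("post top(lamp switch)",onz(t,454,225,.16))
```

```text
dauber top [0.5736 0.2381 0.122 ] [0.5688 0.2406 0.122 ]
collar [0.5703 0.238  0.06  ] [0.5697 0.242  0.06  ]
pot rim [0.4432 0.3322 0.045 ] [0.4444 0.3311 0.045 ]
tube [0.5683 0.0537 0.132 ] [ 0.5658 -0.007   0.132 ] 0.06076327493652497 dir [0.0413 0.9991 0.    ]
tube side [0.5679 0.0368 0.13  ] [ 0.566  -0.0118  0.13  ]
head corners [array([0.5884, 0.0935, 0.147 ]), array([0.5872, 0.0562, 0.147 ]), array([0.5491, 0.0571, 0.147 ]), array([0.5507, 0.0941, 0.147 ])]
button side (array([0.5508, 0.0771, 0.1324]), np.float64(0.0004852984687143746))
btn face corners top at z.141 [0.5541 0.0887 0.141 ] [0.5533 0.0659 0.141 ] bottom .119 [0.5487 0.0882 0.119 ] [0.5479 0.0659 0.119 ]
front edge slope dx/dy 0.06119496371777857 res 0.0006512226138275984
left edge dy/dx -0.060269874362962605
post top(lamp switch) [ 0.5526 -0.1704  0.16  ]
```

```bash
cat >> h.py <<'E'
def rel(*wps):
    "wps: (x,y,z,yaw) tool-down targets -> row shifts from present pose"
    s=observe(); A=R.from_euler("xyz",s["tool_rot"])
    for w in wps:
        d=A.inv().apply(np.array(w[:3])-s["position"])
        r=(A.inv()*R.from_euler("xyz",[np.pi,0,w[3]])).as_rotvec(degrees=True)
        print(w,"->",np.round(d,4),np.round(r,2))
E
python3 - <<'E'
from h import *
rel((.45,-.25,.231,.55),(.46,-.2,.231,.785),(.571,.2395,.2,.785))
t=grab("top")
for p in((257,186),(261,195),(216,225),(221,232)): print(onz(t,*p,.04))
E
```

```text
(0.45, -0.25, 0.231, 0.55) -> [ 3.528e-01 -2.500e-01  2.000e-04] [ -0.02  -0.   -13.82]
(0.46, -0.2, 0.231, 0.785) -> [ 3.775e-01 -2.946e-01  2.000e-04] [-2.000e-02 -0.000e+00 -2.729e+01]
(0.571, 0.2395, 0.2, 0.785) -> [ 0.6168 -0.6795  0.0313] [-2.000e-02 -0.000e+00 -2.729e+01]
[0.66411513 0.23212881 0.04      ]
[0.64354556 0.22259805 0.04      ]
[0.57477555 0.31861787 0.04      ]
[0.55927701 0.30696686 0.04      ]
```

Emit:
{"api": "send_rows", "payload": {
  "plan": "0.378 -0.295 0 0 0 -27.3 0.05;0.378 -0.295 0 0 0 -27.3 0.05;0.378 -0.295 0 0 0 -27.3 0.05;0.378 -0.295 0 0 0 -27.3 0.05;0.378 -0.295 0 0 0 -27.3 0.05;0.378 -0.295 0 0 0 -27.3 0.05;0.378 -0.295 0 0 0 -27.3 0.05;0.378 -0.295 0 0 0 -27.3 0.05;0.378 -0.295 0 0 0 -27.3 0.05;0.378 -0.295 0 0 0 -27.3 0.05",
  "grip_force": 30
}}

```text
clock: 1.18
position: [0.4257, -0.2496, 0.2316]
tool_rot: [3.141, -0.0, 0.785]
force: [1.6, -1.0, -0.5]
grip_width: 0.0504
finger_force: 0.0
```

Run:
```python
from h import *
rel((.571,.2395,.2,.785))
```

```text
(0.571, 0.2395, 0.2, 0.785) -> [ 0.4485 -0.2433  0.0314] [ 0.03 -0.   -0.  ]
```

Emit:
{"api": "send_rows", "payload": {
  "plan": "0.448 -0.243 0.031 0 0 0 0.05;0.448 -0.243 0.031 0 0 0 0.05;0.448 -0.243 0.031 0 0 0 0.05;0.448 -0.243 0.031 0 0 0 0.05;0.448 -0.243 0.031 0 0 0 0.05;0.448 -0.243 0.031 0 0 0 0.05;0.448 -0.243 0.031 0 0 0 0.05;0.448 -0.243 0.031 0 0 0 0.05;0.448 -0.243 0.031 0 0 0 0.05;0.448 -0.243 0.031 0 0 0 0.05"
}}

```text
clock: 2.02
position: [0.5436, 0.1493, 0.206]
tool_rot: [3.141, -0.0, 0.785]
force: [0.4, -1.3, 0.3]
grip_width: 0.0504
finger_force: 0.0
```

Run:
```python
from h import *
rel((.571,.2395,.15,.785),(.571,.2395,.077,.785))
```

```text
(0.571, 0.2395, 0.15, 0.785) -> [ 0.0831 -0.0444  0.056 ] [ 0.02 -0.01  0.  ]
(0.571, 0.2395, 0.077, 0.785) -> [ 0.0831 -0.0444  0.129 ] [ 0.02 -0.01  0.  ]
```

Emit:
{"api": "send_rows", "payload": {
  "plan": "0.04 -0.021 0 0 0 0 0.05;0.083 -0.044 0.02 0 0 0 0.05;0.083 -0.044 0.05 0 0 0 0.05;0.083 -0.044 0.05 0 0 0 0.05;0.083 -0.044 0.05 0 0 0 0.05;0.083 -0.044 0.05 0 0 0 0.05"
}}

```text
clock: 2.52
position: [0.5712, 0.2363, 0.1567]
tool_rot: [3.141, 0.0, 0.784]
force: [0.1, -0.0, 0.0]
grip_width: 0.0497
finger_force: 0.0
```

Run:
```python
from h import *
rel((.571,.2395,.077,.785)); print(observe()["position"])
t=grab("top");s=grab("side")
a=cv2.resize(t["color"][150:270,190:320],(390,360),interpolation=cv2.INTER_CUBIC)
b=cv2.resize(s["color"][220:340,205:335],(390,360),interpolation=cv2.INTER_CUBIC)
cv2.imwrite("pics/g1.png",np.hstack([a,b])[:,:,::-1])
```

```text
(0.571, 0.2395, 0.077, 0.785) -> [ 0.0021 -0.0025  0.0797] [ 0.03  0.   -0.03]
[0.57118857 0.23628068 0.15669777]
```

View pics/g1.png

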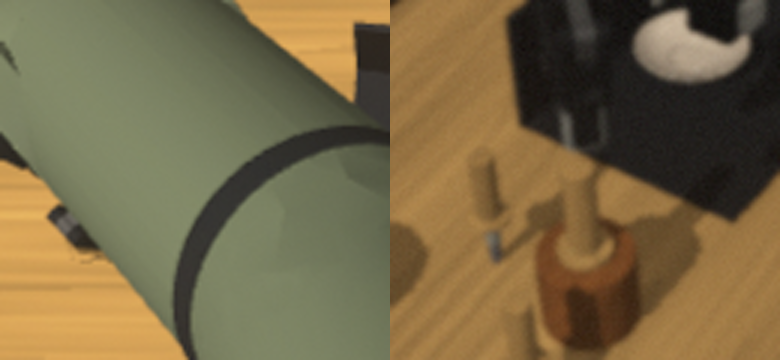

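The left half is the arm hiding the top view. In the right half the fingers hang at about (580,140), right above the big dauber's handle top at (580,172). I descend.

Emit:
{"api": "send_rows", "payload": {
  "plan": "0.002 -0.0025 0.02 0 0 0 0.05;0.002 -0.0025 0.05 0 0 0 0.05;0.002 -0.0025 0.08 0 0 0 0.05;0.002 -0.0025 0.08 0 0 0 0.05;0.002 -0.0025 0.08 0 0 0 0.05;0.002 -0.0025 0.08 0 0 0 0.012;0.002 -0.0025 0.08 0 0 0 0.012;0.002 -0.0025 0.08 0 0 0 0.012;0.002 -0.0025 0.08 0 0 0 0.012;0.002 -0.0025 0.08 0 0 0 0.012",
  "grip_force": 40
}}

```text
clock: 3.45
position: [0.5716, 0.2405, 0.078]
tool_rot: [3.14, -0.002, 0.785]
force: [-1.2, -2.0, 12.2]
grip_width: 0.0188
finger_force: 39.9
```

Emit:
{"api": "send_rows", "payload": {
  "plan": "0 0 -0.01 0 0 0 0.012;0 0 -0.03 0 0 0 0.012;0 0 -0.06 0 0 0 0.012;0 0 -0.09 0 0 0 0.012;0 0 -0.1 0 0 0 0.012;0 0 -0.1 0 0 0 0.012;0 0 -0.1 0 0 0 0.012"
}}

```text
clock: 4.03
position: [0.5708, 0.2402, 0.177]
tool_rot: [3.141, -0.001, 0.785]
force: [0.6, 0.8, -0.4]
grip_width: 0.0191
finger_force: 39.1
```

Run:
```python
from h import *
rel((.444,.3315,.178,.785),(.444,.3315,.09,.785)); print(observe()["position"])
s=grab("side")
b=cv2.resize(s["color"][180:360,180:380],(800,600),interpolation=cv2.INTER_CUBIC)
b=cv2.resize(s["color"][160:340,190:370],(600,600),interpolation=cv2.INTER_CUBIC)
cv2.imwrite("pics/g2.png",b[:,:,::-1])
```

```text
(0.444, 0.3315, 0.178, 0.785) -> [-0.0252 -0.1542 -0.0012] [ 0.04 -0.08  0.  ]
(0.444, 0.3315, 0.09, 0.785) -> [-0.0253 -0.1542  0.0868] [ 0.04 -0.08  0.  ]
[0.5707691  0.24023569 0.17697688]
```

View pics/g2.png

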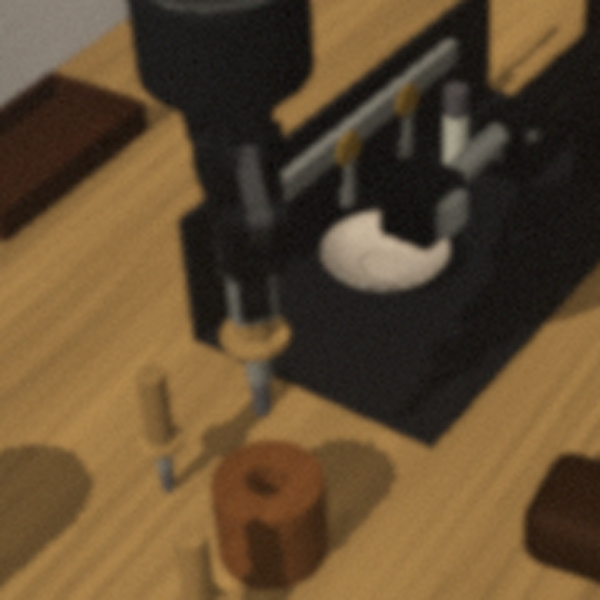

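The dauber hangs upright in the fingers, collar at (254,335), tip at (263,412). The empty stand hole is at (265,484), crop scale 0.3 px.

Emit:
{"api": "send_rows", "payload": {
  "plan": "-0.006 -0.037 0 0 0 0 0.012;-0.012 -0.075 0 0 0 0 0.012;-0.018 -0.115 0 0 0 0 0.012;-0.025 -0.154 0 0 0 0 0.012;-0.025 -0.154 0 0 0 0 0.012;-0.025 -0.154 0.01 0 0 0 0.012;-0.025 -0.154 0.02 0 0 0 0.012;-0.025 -0.154 0.02 0 0 0 0.012"
}}

```text
clock: 4.75
position: [0.4438, 0.3299, 0.1531]
tool_rot: [-3.141, 0.004, 0.784]
force: [-0.3, -1.2, -0.8]
grip_width: 0.019
finger_force: 39.3
```

Run:
```python
from h import *
rel((.444,.3315,.082,.785)); print(observe()["position"])
s=grab("side")
print("tip expected px",proj(s,(.571,.240,.104)),"seen",(268.8,283.4))
print("hole",onz(s,269.4,305,.055), "tip at",onz(s,268.8,283.4,.104))
b=cv2.resize(s["color"][300:420,230:390],(800,600),interpolation=cv2.INTER_CUBIC)
cv2.imwrite("pics/g3.png",b[:,:,::-1])
```

```text
(0.444, 0.3315, 0.082, 0.785) -> [ 0.0015 -0.001   0.0711] [-0.01  0.22 -0.06]
[0.44382262 0.32986974 0.15311885]
tip expected px [267.78060333 284.8353147 ] seen (268.8, 283.4)
hole [0.57185849 0.24010545 0.055     ] tip at [0.57146318 0.23627891 0.104     ]
```

View pics/g3.png

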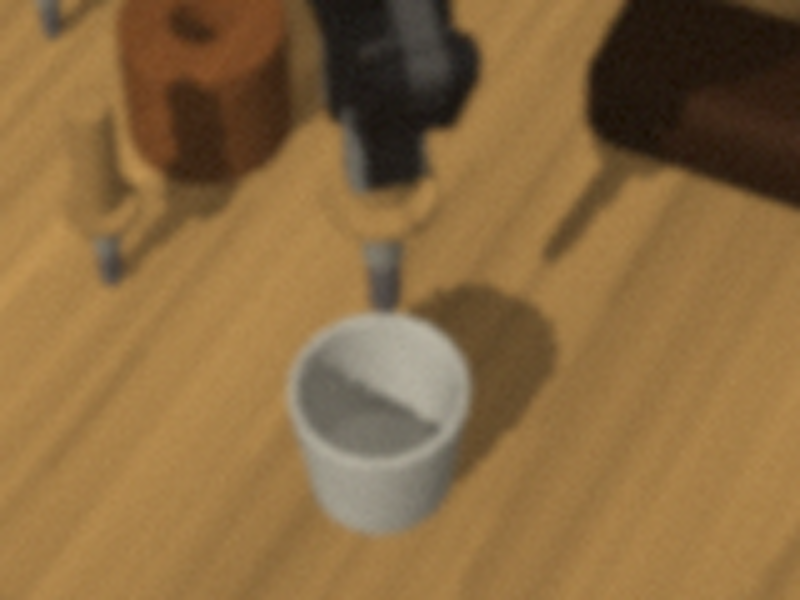

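The tip (384,305) hangs over the pot mouth (380,385) and is well lined up. I dip.

Emit:
{"api": "send_rows", "payload": {
  "plan": "0.001 -0.001 0.02 0 0 0 0.012;0.001 -0.001 0.04 0 0 0 0.012;0.001 -0.001 0.055 0 0 0 0.012;0.001 -0.001 0.065 0 0 0 0.012;0.001 -0.001 0.07 0 0 0 0.012;0.001 -0.001 0.07 0 0 0 0.012;0.001 -0.001 0.07 0 0 0 0.012;0.001 -0.001 0.07 0 0 0 0.012"
}}

```text
clock: 5.47
position: [0.4444, 0.3331, 0.0868]
tool_rot: [3.141, -0.001, 0.785]
force: [0.4, -0.0, -0.8]
grip_width: 0.0191
finger_force: 39.3
```

Emit:
{"api": "send_rows", "payload": {
  "plan": "0 0 0.004 0 0 0 0.012;0 0 0.004 0 0 0 0.012;0 0 0.004 0 0 0 0.012;0 0 0.004 0 0 0 0.012;0 0 -0.03 0 0 0 0.012;0 0 -0.065 0 0 0 0.012;0 0 -0.1 0 0 0 0.012;0 0 -0.135 0 0 0 0.012;0 0 -0.155 0 0 0 0.012;0 0 -0.155 0 0 0 0.012"
}}

```text
clock: 6.3
position: [0.4452, 0.3342, 0.2456]
tool_rot: [3.141, -0.006, 0.785]
force: [0.5, 0.3, -1.1]
grip_width: 0.0189
finger_force: 39.2
```

Run:
```python
from h import *
print(observe()["position"]); rel((.567,.024,.240,.785))
t=grab("top");print(abs(t["color"][270:300,190:222].astype(int)-cv2.imread("pics/top0.png")[270:300,190:222,::-1]).mean())
```

```text
[0.44524243 0.33416596 0.24558608]
(0.567, 0.024, 0.24, 0.785) -> [-0.1331  0.3055  0.005 ] [ 0.05 -0.37  0.  ]
46.11909722222222
```

Emit:
{"api": "send_rows", "payload": {
  "plan": "-0.133 0.3055 0.005 0 0 0 0.012;-0.133 0.3055 0.005 0 0 0 0.012;-0.133 0.3055 0.005 0 0 0 0.012;-0.133 0.3055 0.005 0 0 0 0.012;-0.133 0.3055 0.005 0 0 0 0.012;-0.133 0.3055 0.005 0 0 0 0.012;-0.133 0.3055 0.005 0 0 0 0.012;-0.133 0.3055 0.005 0 0 0 0.012;-0.133 0.3055 0.005 0 0 0 0.012;-0.133 0.3055 0.005 0 0 0 0.012"
}}

```text
clock: 7.18
position: [0.5658, 0.0203, 0.2345]
tool_rot: [-3.141, 0.002, 0.781]
force: [-1.0, 1.2, 0.3]
grip_width: 0.0188
finger_force: 39.3
```

Run:
```python
from h import *
p=observe()["position"];print(p); rel((.567,.024,.220,.785),(.567,.024,.208,.785))
s=grab("side");print(proj(s,(p[0],p[1],p[2]-.073)))
b=cv2.resize(s["color"][150:270,260:420],(800,600),interpolation=cv2.INTER_CUBIC)
cv2.imwrite("pics/g4.png",b[:,:,::-1])
```

```text
[0.56581113 0.02025038 0.23451288]
(0.567, 0.024, 0.22, 0.785) -> [ 0.0035 -0.0018  0.0145] [-0.06  0.11 -0.22]
(0.567, 0.024, 0.208, 0.785) -> [ 0.0035 -0.0018  0.0265] [-0.06  0.11 -0.22]
[332.80334287 194.06199309]
```

View pics/g4.png

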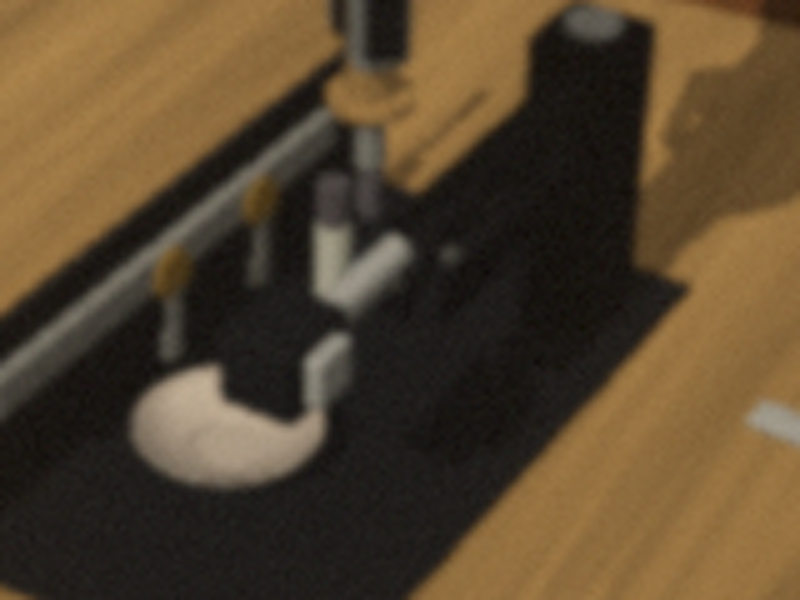

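The tip is at (370,215), straight above the middle of the bare tube, which spans (340,300) to (405,245). I lower it until contact.

Emit:
{"api": "send_rows", "payload": {
  "plan": "0.003 -0.002 0.008 0 0 0 0.012;0.003 -0.002 0.014 0 0 0 0.012;0.003 -0.002 0.018 0 0 0 0.012;0.003 -0.002 0.02 0 0 0 0.012;0.003 -0.002 0.02 0 0 0 0.012;0.003 -0.002 0.02 0 0 0 0.012"
}}

```text
clock: 7.73
position: [0.5666, 0.0267, 0.216]
tool_rot: [-3.142, 0.0, 0.786]
force: [1.1, 0.6, 0.8]
grip_width: 0.019
finger_force: 39.3
```

Emit:
{"api": "send_rows", "payload": {
  "plan": "0 0 0.002 0 0 0 0.012;0 0 0.004 0 0 0 0.012;0 0 0.005 0 0 0 0.012;0 0 0.006 0 0 0 0.012;0 0 0.006 0 0 0 0.012;0 0 0.006 0 0 0 0.012"
}}

```text
clock: 8.23
position: [0.5666, 0.0264, 0.21]
tool_rot: [-3.142, -0.0, 0.785]
force: [-0.7, -0.6, -0.7]
grip_width: 0.0189
finger_force: 39.3
```

Emit:
{"api": "send_rows", "payload": {
  "plan": "0 0 0.001 0 0 0 0.012;0 0 0.002 0 0 0 0.012;0 0 0.002 0 0 0 0.012;0 0 0.002 0 0 0 0.012"
}}

```text
clock: 8.57
position: [0.5671, 0.0266, 0.209]
tool_rot: [3.141, -0.001, 0.785]
force: [-3.8, -0.8, 15.6]
grip_width: 0.019
finger_force: 40.9
```

Contact was made on the tube crest with about 15 N. I lift and go back to the stand.

Emit:
{"api": "send_rows", "payload": {
  "plan": "0 0 -0.01 0 0 0 0.012;0 0 -0.03 0 0 0 0.012;0.02 -0.02 -0.035 0 0 0 0.012;0.154 -0.148 -0.035 0 0 0 0.012;0.154 -0.148 -0.035 0 0 0 0.012;0.154 -0.148 -0.035 0 0 0 0.012;0.154 -0.148 -0.035 0 0 0 0.012;0.154 -0.148 -0.035 0 0 0 0.012;0.154 -0.148 -0.035 0 0 0 0.012;0.154 -0.148 -0.035 0 0 0 0.012"
}}

```text
clock: 9.4
position: [0.5706, 0.2412, 0.2431]
tool_rot: [-3.141, 0.0, 0.787]
force: [0.1, -1.5, -0.0]
grip_width: 0.0188
finger_force: 39.3
```

Run:
```python
from h import *
print(observe()["position"]); rel((.5715,.2403,.15,.785))
```

```text
[0.57057146 0.2411696  0.24310442]
(0.5715, 0.2403, 0.15, 0.785) -> [0.     0.0013 0.0931] [-0.02  0.    0.14]
```

Emit:
{"api": "send_rows", "payload": {
  "plan": "0 0.001 0.03 0 0 0 0.012;0 0.001 0.06 0 0 0 0.012;0 0.001 0.085 0 0 0 0.012;0 0.001 0.1 0 0 0 0.012;0 0.001 0.1 0 0 0 0.012;0 0.001 0.1 0 0 0 0.012;0 0.001 0.1 0 0 0 0.012"
}}

```text
clock: 9.98
position: [0.5724, 0.2389, 0.1444]
tool_rot: [3.141, -0.001, 0.784]
force: [0.8, 0.1, -0.1]
grip_width: 0.0188
finger_force: 39.3
```

Run:
```python
from h import *
print(observe()["position"]); rel((.5715,.2403,.081,.785))
s=grab("side"); c=s["color"][240:340,230:310]
hsv=cv2.cvtColor(c,cv2.COLOR_RGB2HSV)
p=observe()["position"]; print("tip exp",proj(s,(p[0],p[1],p[2]-.072)),"hole",proj(s,(.5715,.2403,.055)))
```

```text
[0.57240131 0.2388578  0.14443449]
(0.5715, 0.2403, 0.081, 0.785) -> [ 0.0003 -0.0017  0.0634] [ 0.04 -0.08 -0.04]
tip exp [268.72023649 297.39378757] hole [269.50778973 305.14400701]
```

Emit:
{"api": "send_rows", "payload": {
  "plan": "0 -0.001 0.01 0 0 0 0.012;0 -0.001 0.02 0 0 0 0.012;0 -0.001 0.03 0 0 0 0.012;0 -0.001 0.04 0 0 0 0.012;0 -0.001 0.05 0 0 0 0.012;0 -0.001 0.057 0 0 0 0.012;0 -0.001 0.061 0 0 0 0.012;0 -0.001 0.061 0 0 0 0.012"
}}

```text
clock: 10.7
position: [0.5705, 0.2398, 0.0809]
tool_rot: [-3.141, 0.001, 0.785]
force: [0.4, -0.3, -1.0]
grip_width: 0.0188
finger_force: 39.3
```

Emit:
{"api": "send_rows", "payload": {
  "plan": "0 0 0.001 0 0 0 0.012;0 0 0.002 0 0 0 0.012;0 0 0.0025 0 0 0 0.012;0 0 0.0025 0 0 0 0.012;0 0 0.0025 0 0 0 0.045;0 0 0.0025 0 0 0 0.045;0 0 0.0025 0 0 0 0.045;0 0 0.0025 0 0 0 0.045"
}}

```text
clock: 11.37
position: [0.571, 0.2399, 0.0796]
tool_rot: [3.142, -0.0, 0.785]
force: [0.6, 0.0, -0.2]
grip_width: 0.0447
finger_force: 0.0
```

Emit:
{"api": "send_rows", "payload": {
  "plan": "0 0 -0.02 0 0 0 0.045;0 0 -0.05 0 0 0 0.045;0 0 -0.09 0 0 0 0.05;0 0 -0.13 0 0 0 0.085;0 0 -0.13 0 0 -7 0.085;0 0 -0.13 0 0 -14 0.085;0 0 -0.13 0 0 -21 0.085;0 0 -0.13 0 0 -28 0.085;0 0 -0.13 0 0 -35 0.085;0 0 -0.13 0 0 -41.5 0.085"
}}

```text
clock: 12.2
position: [0.5709, 0.2399, 0.2096]
tool_rot: [3.141, 0.0, 1.516]
force: [0.2, -0.6, -0.4]
grip_width: 0.0846
finger_force: 0.0
```

Run:
```python
from h import *
print(observe()["position"],observe()["tool_rot"]); rel((.5705,.0757,.2,1.51))
s=grab("side"); a=cv2.cvtColor(s["color"],cv2.COLOR_RGB2GRAY).astype(int); b=cv2.cvtColor(cv2.imread("pics/side0.png"),cv2.COLOR_BGR2GRAY).astype(int)
d=abs(cv2.GaussianBlur((a-b).astype(np.float32),(0,0),1))
print("stand/dauber region diff",d[270:340,250:292].max(),d[270:340,250:292].mean(),"pot",d[360:410,284:328].max(), d[360:410,284:328].mean(),"noise ref",d[300:345,345:440].max())
```

```text
[0.57090503 0.23986925 0.20959499] [3.14146744e+00 1.43290726e-05 1.51573079e+00]
(0.5705, 0.0757, 0.2, 1.51) -> [-0.1639  0.0086  0.0096] [0.01 0.   0.33]
stand/dauber region diff 26.26647 8.435252 pot 15.356827 11.176688 noise ref 13.186487
```

Emit:
{"api": "send_rows", "payload": {
  "plan": "-0.164 0.0086 0.01 0 0 0.3 0.085;-0.164 0.0086 0.01 0 0 0.3 0.085;-0.164 0.0086 0.01 0 0 0.3 0.085;-0.164 0.0086 0.01 0 0 0.3 0.085;-0.164 0.0086 0.01 0 0 0.3 0.085;-0.164 0.0086 0.01 0 0 0.3 0.085;-0.164 0.0086 0.01 0 0 0.3 0.085;-0.164 0.0086 0.01 0 0 0.3 0.085"
}}

```text
clock: 12.92
position: [0.5694, 0.077, 0.1996]
tool_rot: [3.141, -0.001, 1.505]
force: [-0.1, -0.1, -0.8]
grip_width: 0.0846
finger_force: 0.0
```

Run:
```python
from h import *
print(observe()["position"],observe()["tool_rot"]); rel((.5705,.0757,.111,1.51))
s=grab("side"); A=s["color"][:,:,::-1]; B=cv2.imread("pics/side0.png")
# shift of dauber (handle+collar) and stand between first and present picture, by template match
for n,(x0,y0,x1,y1) in dict(handle=(258,272,282,312),stand=(252,305,290,336),pot=(286,362,326,408),smallA=(230,268,246,308),smallB=(240,318,260,358)).items():
    m=cv2.matchTemplate(cv2.resize(A[y0-6:y1+6,x0-6:x1+6],None,fx=4,fy=4,interpolation=2),cv2.resize(B[y0:y1,x0:x1],None,fx=4,fy=4,interpolation=2),cv2.TM_CCOEFF_NORMED)
    _,v,_,l=cv2.minMaxLoc(m); print(n,round(v,3),l[0]/4-6,l[1]/4-6)
```

```text
[0.56940889 0.07696351 0.19964236] [ 3.14146577e+00 -5.76406804e-04  1.50456861e+00]
(0.5705, 0.0757, 0.111, 1.51) -> [-0.0012  0.0012  0.0886] [ 0.01 -0.03 -0.31]
handle 0.985 0.75 0.25
stand 0.991 0.0 0.25
pot 0.997 0.0 0.0
smallA 0.991 0.0 0.0
smallB 0.993 0.0 0.0
```

Dauber is seated again; pot and everything else unmoved. I descend over the head.

Emit:
{"api": "send_rows", "payload": {
  "plan": "-0.001 0.001 0.02 0 0 -0.3 0.085;-0.001 0.001 0.04 0 0 -0.3 0.085;-0.001 0.001 0.06 0 0 -0.3 0.085;-0.001 0.001 0.075 0 0 -0.3 0.085;-0.001 0.001 0.085 0 0 -0.3 0.085;-0.001 0.001 0.088 0 0 -0.3 0.085;-0.001 0.001 0.088 0 0 -0.3 0.085"
}}

```text
clock: 13.55
position: [0.5702, 0.0753, 0.1112]
tool_rot: [-3.141, -0.0, 1.51]
force: [0.1, 0.3, 0.2]
grip_width: 0.0849
finger_force: 0.0
```

Run:
```python
from h import *
print(observe()["force"]); rel((.5705,.0757,.111,1.51))
```

```text
[0.06719852 0.32668989 0.15805745]
(0.5705, 0.0757, 0.111, 1.51) -> [0.0004 0.0003 0.0002] [-0.04 -0.01  0.02]
```

Emit:
{"api": "send_rows", "payload": {
  "plan": "0 0 0 0 0 0 0.06;0 0 0 0 0 0 0.05;0 0 0 0 0 0 0.044;0 0 0 0 0 0 0.041;0 0 0 0 0 0 0.041;0 0 0 0 0 0 0.041",
  "grip_force": 25
}}

```text
clock: 14.05
position: [0.5695, 0.0747, 0.1118]
tool_rot: [-3.14, 0.0, 1.51]
force: [-7.4, 1.3, 6.9]
grip_width: 0.0409
finger_force: 4.2
```

Emit:
{"api": "send_rows", "payload": {
  "plan": "0 0 0 0 0 0 0.038;0 0 0 0 0 0 0.03;0 0 0 0 0 0 0.03;0 0 0 0 0 0 0.03;0 0 0 0 0 0 0.03;0 0 0 0 0 0 0.03",
  "grip_force": 30
}}

```text
clock: 14.55
position: [0.5713, 0.0747, 0.1123]
tool_rot: [3.14, -0.0, 1.509]
force: [3.6, -0.9, 6.4]
grip_width: 0.0344
finger_force: 36.6
```

Squeezed: width 34.4 mm with both pads loaded. I pull slowly along tool +x, stopping short of the goal to measure.

Emit:
{"api": "send_rows", "payload": {
  "plan": "0.004 0 0 0 0 0 0.03;0.01 0 0 0 0 0 0.03;0.018 0 0 0 0 0 0.03;0.026 0 0 0 0 0 0.03;0.034 0 0 0 0 0 0.03;0.042 0 0 0 0 0 0.03;0.05 0 0 0 0 0 0.03;0.056 0 0 0 0 0 0.03;0.06 0 0 0 0 0 0.03;0.06 0 0 0 0 0 0.03"
}}

```text
clock: 15.38
position: [0.575, 0.1355, 0.1124]
tool_rot: [3.139, -0.001, 1.51]
force: [3.5, 2.3, 7.2]
grip_width: 0.0344
finger_force: 36.7
```

```bash
cat > ring.py <<'E'
from h import *
import sys
# brightness along the tube's top line in both views, world y from -20 mm to the head
p=observe()["position"];print(p,observe()["force"],observe()["grip_width"])
for n in("side","top"):
    f=grab(n);g=cv2.cvtColor(f["color"],cv2.COLOR_RGB2GRAY)
    ys=np.arange(-.03,.16,.002); best=None
    for dx in (-.004,-.002,0,.002,.004):
        uv=np.array([proj(f,(.567+.061*(y-.0266)+.001+dx,y,.1365)) for y in ys],np.float32)
        v=cv2.remap(g,uv[:,:1],uv[:,1:],cv2.INTER_LINEAR)[:,0]
        if best is None or v.astype(int).sum()>best[1].astype(int).sum(): best=(dx,v)
    print(n,best[0]); print(" ".join(f"{int(round(y*1000))}:{a}" for y,a in zip(ys,best[1])))
s=grab("side");cv2.imwrite(sys.argv[1],cv2.resize(s["color"][150:270,260:420],(800,600),interpolation=2)[:,:,::-1])
E
python3 ring.py pics/r1.png
```

```text
[0.57498951 0.13551479 0.1123714 ] [3.45176719 2.29406199 7.24620265] 0.034374375034793715
side 0.002
-30:22 -28:23 -26:22 -24:22 -22:21 -20:21 -18:21 -16:25 -14:33 -12:48 -10:65 -8:78 -6:87 -4:84 -2:76 0:65 2:58 4:64 6:75 8:83 10:89 12:93 14:95 16:96 18:94 20:91 22:82 24:67 26:55 28:47 30:49 32:54 34:58 36:58 38:56 40:54 42:51 44:45 46:38 48:32 50:33 52:31 54:28 56:27 58:32 60:36 62:38 64:40 66:45 68:50 70:59 72:71 74:80 76:78 78:70 80:56 82:39 84:26 86:20 88:18 90:17 92:17 94:20 96:29 98:28 100:27 102:21 104:21 106:25 108:26 110:27 112:25 114:23 116:25 118:26 120:27 122:27 124:28 126:28 128:27 130:27 132:29 134:28 136:29 138:30 140:30 142:31 144:30 146:28 148:27 150:28 152:27 154:23 156:24 158:27
top 0.004
-30:106 -28:107 -26:106 -24:107 -22:108 -20:111 -18:112 -16:112 -14:113 -12:114 -10:114 -8:115 -6:115 -4:116 -2:116 0:116 2:117 4:117 6:117 8:118 10:119 12:119 14:119 16:119 18:119 20:120 22:118 24:103 26:76 28:57 30:52 32:51 34:51 36:51 38:51 40:51 42:50 44:57 46:84 48:113 50:125 52:127 54:127 56:128 58:127 60:127 62:128 64:127 66:128 68:128 70:128 72:128 74:127 76:128 78:128 80:128 82:128 84:127 86:127 88:126 90:126 92:127 94:127 96:127 98:127 100:126 102:126 104:125 106:125 108:125 110:125 112:124 114:124 116:124 118:124 120:123 122:122 124:122 126:121 128:120 130:119 132:118 134:118 136:118 138:116 140:116 142:115 144:114 146:113 148:111 150:109 152:108 154:107 156:105 158:104
```

Emit:
{"api": "send_rows", "payload": {
  "plan": "0.004 0 0 0 0 0 0.03;0.008 0 0 0 0 0 0.03;0.011 0 0 0 0 0 0.03;0.013 0 0 0 0 0 0.03;0.013 0 0 0 0 0 0.03;0.013 0 0 0 0 0 0.03"
}}

```text
clock: 16.03
position: [0.5757, 0.1478, 0.1124]
tool_rot: [3.14, -0.001, 1.509]
force: [4.2, 1.7, 7.0]
grip_width: 0.0344
finger_force: 36.7
```

```bash
cat > ring2.py <<'E'
from h import *
import sys
p=observe()["position"];print(p,observe()["force"],observe()["grip_width"])
f=grab("side");g=cv2.cvtColor(f["color"],cv2.COLOR_RGB2GRAY)
ys=np.arange(-.022,.1,.001)
M=[]
for dx in np.arange(-.006,.0061,.001):
    uv=np.array([proj(f,(.568+.061*(y-.0266)+dx,y,.130+np.sqrt(.007**2-dx*dx))) for y in ys],np.float32)
    M.append(cv2.remap(g,uv[:,:1],uv[:,1:],cv2.INTER_LINEAR)[:,0])
M=np.array(M); v=M[3:-2].mean(0)
print(" ".join(f"{int(round(y*1000))}:{a:.0f}" for y,a in zip(ys,v)))
cv2.imwrite(sys.argv[1],cv2.resize(f["color"][150:270,260:420],(800,600),interpolation=2)[:,:,::-1])
cv2.imwrite(sys.argv[1][:-4]+"strip.png",cv2.resize(M,None,fx=6,fy=12))
E
python3 ring2.py pics/r2.png
```

```text
[0.57573254 0.14779778 0.1123612 ] [4.16560155 1.73686383 7.03300939] 0.03436276646996827
-22:22 -21:22 -20:22 -19:22 -18:21 -17:21 -16:22 -15:24 -14:29 -13:35 -12:42 -11:50 -10:58 -9:66 -8:73 -7:80 -6:86 -5:90 -4:92 -3:94 -2:94 -1:94 0:94 1:95 2:96 3:95 4:95 5:95 6:94 7:94 8:92 9:89 10:86 11:82 12:78 13:74 14:70 15:67 16:66 17:68 18:72 19:78 20:84 21:89 22:92 23:95 24:97 25:98 26:99 27:100 28:100 29:101 30:102 31:102 32:101 33:99 34:97 35:94 36:90 37:87 38:81 39:75 40:67 41:59 42:51 43:45 44:43 45:43 46:42 47:44 48:47 49:50 50:53 51:55 52:56 53:57 54:57 55:56 56:54 57:52 58:49 59:45 60:41 61:37 62:34 63:32 64:31 65:29 66:29 67:28 68:29 69:29 70:30 71:30 72:30 73:31 74:32 75:33 76:34 77:35 78:36 79:37 80:38 81:40 82:42 83:45 84:48 85:52 86:55 87:60 88:63 89:65 90:66 91:66 92:65 93:62 94:57 95:51 96:46 97:40 98:33 99:28
```

Emit:
{"api": "send_rows", "payload": {
  "plan": "0.002 0 0 0 0 0 0.03;0.004 0 0 0 0 0 0.03;0.0045 0 0 0 0 0 0.03;0.0045 0 0 0 0 0 0.03;0.0045 0 0 0 0 0 0.03"
}}

```text
clock: 16.5
position: [0.576, 0.152, 0.1124]
tool_rot: [3.14, -0.001, 1.509]
force: [2.8, -0.4, 6.6]
grip_width: 0.0346
finger_force: 36.7
```

```bash
python3 ring2.py pics/r3.png
```

```text
[0.57599511 0.15196192 0.11237377] [ 2.77134033 -0.36276182  6.62558584] 0.034587575549810824
-22:22 -21:21 -20:20 -19:19 -18:19 -17:19 -16:20 -15:22 -14:25 -13:29 -12:34 -11:41 -10:49 -9:57 -8:65 -7:72 -6:80 -5:84 -4:88 -3:91 -2:94 -1:94 0:94 1:95 2:95 3:96 4:95 5:96 6:96 7:95 8:94 9:94 10:94 11:94 12:94 13:92 14:90 15:87 16:82 17:77 18:72 19:69 20:69 21:71 22:75 23:80 24:85 25:91 26:94 27:97 28:99 29:99 30:99 31:99 32:100 33:101 34:101 35:102 36:102 37:102 38:102 39:100 40:96 41:91 42:85 43:78 44:70 45:61 46:53 47:46 48:42 49:39 50:38 51:39 52:42 53:45 54:48 55:52 56:54 57:56 58:57 59:58 60:57 61:55 62:52 63:48 64:44 65:40 66:36 67:34 68:33 69:31 70:30 71:29 72:28 73:28 74:27 75:28 76:29 77:30 78:31 79:32 80:33 81:34 82:35 83:36 84:36 85:38 86:40 87:41 88:44 89:47 90:51 91:56 92:60 93:64 94:66 95:68 96:68 97:66 98:63 99:59
```

View pics/r3.png

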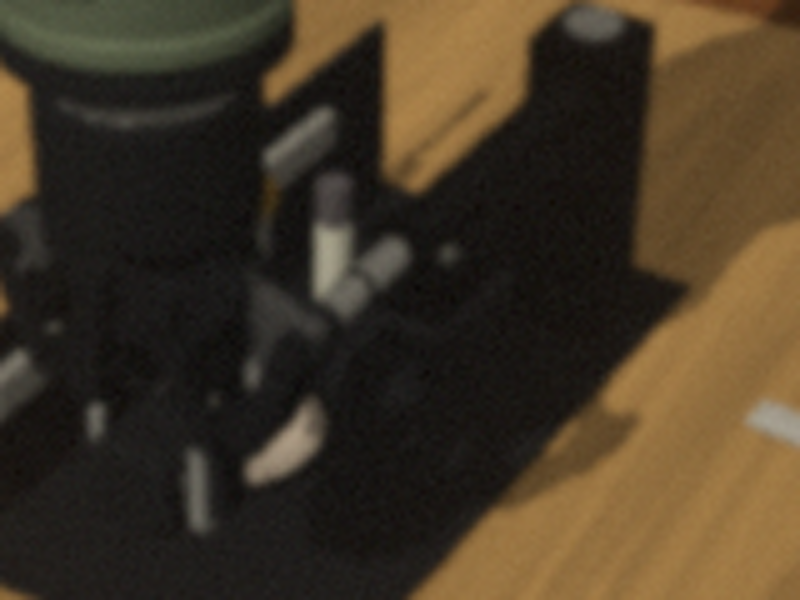

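The picture shows the second ring at about (362,278) on the chrome tube. The tube's far end is at about (408,243), and its bright edge has just shifted inward by about 1 mm, so the third ring is emerging there. Ring 2 sits 29.6 mm from the mouth, so the boom is at about 0.090. I hand in.

```bash
python3 -c "
from workcell import bot
print(bot.job_done())"
```

```text
the job is handed in; nothing more can be done
None
```

I handed the job in at about 16.6 s: tip dipped in the pot, tube dabbed, dauber back in its stand, arm pulled until the third ring is at the mouth (about 90 mm by camera), and the head still held with the button squeezed.

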